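# Spin-check the bench turntable and brake it at its pointer

## Robot

A 6-joint arm with a two-finger parallel gripper is mounted at the origin on the work surface. World frame = base frame: x ahead of the robot, y to its left, z up, the work surface at z = 0. Lengths are in m, angles in degrees, forces in N, time in s.
With the tool pointing down it reaches from about 0.375 to 0.9 m from the base axis. Payload 3.1 kg.
Tool frame: the origin (TCP) lies on the centre line of the jaws, within the pads' length; the fingertips stand 25 mm ahead of it and the grasp point (between the pads) lies 6 mm ahead of it; z points along the fingers, y is the line along which they close (so a half turn about z gives the same grasp; the last joint's range is limited). The gripper opens to 87 mm and grips with 3 to 60 N. Pads are 19 mm wide; open, the fingers measure 117 mm over their backs; the gripper's body (75 mm by 190 mm) begins 51 mm behind the grasp point.
Start: joints at [-78.696, 30.224, 82.088, -0, 67.689, -10.227], TCP at [0.229, -0.581, 0.216] pointing down, gripper open.
Joint ranges: [-176.69, 176.69], [-43.24, 126.21], [12.49, 139.97], [-82, 262], [0, 151.66], [-163.58, 163.58]. Speed limits (degrees/s): [159.86, 159.86, 180, 180, 180, 180].

## Interface

Orientations are given as a 3x3 rotation matrix whose columns are the frame's x, y, z axes.
In Python, from rig import bot, cams, models gives the robot as it stands. The module is installed in compiled form; this text tells all that it offers.
- The arm moves only by the shell command python3 -m handwheel 'ROWS' [OPENING]. ROWS is JSON, a list of rows, each a list of 6 numbers: the shift along the world's x, y, z each as a share of 1 m, from -1 to 1, then the turn, a rotation vector about the world's x, y, z each as a share of 2 rad, from -1 to 1. In form: [[dx, dy, dz, wx, wy, wz], ...]. A call has exactly 8 rows; each row is the pose to reach, as a shift and turn from the pose commanded when the call began; what a row does not reach only later rows make up. A row lasts 1/12 s, in which the tool goes at most 41.7 mm and 7.16 degrees, less where a joint would pass 70% of its speed; a pose out of reach is approached as far as the arm can. A call with a number of a shift or a turn outside -1 to 1 is refused whole. A call with a gripper value outside its range is refused whole. OPENING is the opening, from -1 (shut) to 1 (fully open), so that 0 is half open, set as the call begins (- or left out, the last holds). The fingers move at their own pace and stop on an object; the grip force is fixed at half the most. Time passes only in rows, so rows that repeat a pose let the fingers close, or fill a call up. It gives the time, the measured TCP pose, the force, the opening and the grip force at its end, in the units of the state.
- bot.read_state(): the state, without advancing time (a new reading comes with each control period).
- cams.capture(name): name is "scene" or "top" or "wrist"; returns (picture, depth): 384x512x3 uint8, blue, green, red; 384x512 float32, m along the optical axis (not along the pixel's ray), 0 where there is no reading.
- cams.calibration(name): a dict with "mtx" (3x3 intrinsics, pixels), "dist_coeffs" ([k1, k2, p1, p2, k3] as OpenCV has them; the pictures are not rectified), "R" (3x3) and "t" (3): a world point X has camera coordinates R X + t; the wrist camera has in their place "tool_from_camera" (4x4, takes a point from camera to tool coordinates, whose origin is the TCP and whose axes are the flange's). Camera axes: x right, y down, z forward; pixel columns grow to the right and rows downward; lengths in m; the calibration is good to about 2 mm. A picture is of the moment at which its call begins: read the wrist's pose just before it. calibration takes no time and is no camera call.
- bot.hand_in(): hands the job in; it is judged then, once.
Trained networks look in the newest picture that a camera, given by its name, has taken for a name from the list of things; names that differ only in an ending like _2 or _b are one class to them, and where a whole thing is asked for, a point or a joint stands for the part that bears it (a point fixed in the world has none). Each returns a list of dicts, best first, with "conf" (0 to 1); they miss things now and then, are a little off and sometimes report something else, mostly with a low value. They report only what shows in the picture. A call takes as long as a camera call.
- models.spot_in(query, camera): "position" ([column, row] in pixels, amid what is visible of it).
- models.tip_of(query, camera): "position" ([column, row] in pixels: a listed point, or the origin of a listed thing).
The state is a dict: "time_s": time; "joint_positions": joint angles; "qvel": joint speeds; "tau": joint torques, N m; "position": TCP position; "tcp_rot": TCP orientation; "force": force on the tool from outside, world axes, zero at the start; "moment": the same for the moment, N m; "opening": opening from 0.0 (shut) to 1.0 (fully open); "grasp_force": force on a finger pad.
Only numpy, scipy, OpenCV 4.12 (cv2) and the standard library are available. Lean on these libraries where they do the work, as an engineer would, in place of code of your own. Each camera call takes 0.05 s, during which the arm holds its last target. There are 200 camera calls.

## Task

Check that the small turntable runs freely: with a fingertip, flick its upright pin so that the wheel spins counter-clockwise (seen from above) and coasts by itself, the pin passing the fixed pointer and coming round again. While it is still turning, brake it with a light touch of the fingertip so that it stops with the pin at the pointer, and leave it standing still there. Grasp nothing, do not press hard, and leave the phone, bottle, cup and screwdriver where they are.

Things in the scene. Friction and masses are not known exactly. Their poses are not given: they have to be found in the camera images.
- turntable: The whole turntable: grey round base fixed to the bench, 210 mm in diameter and 32 mm high, with the pointer bracket (reaches 174 mm from the axis, 62 mm high) and the wheel on top. Origin on the turning axis at bench height; the pointer stands on its -x side.
- hub (a point): Point on the turntable's upright turning axis, level with the wheel's flat top, 58 mm above the bench (the top itself 56 to 60 mm). The wheel is a silver-grey disc, 240 mm in diameter, 14 mm thick; a black hub 56 mm in diameter rises 12 mm from its middle (steel cap 18 mm). From 30 to 90 mm from the axis the top is flat and bare (six flush pale pads are only markings): a fingertip there does not meet the pin.
- pin (a point): The upright black pin on the wheel, the only tall thing on it: 16 mm in diameter, 36 mm high above the wheel's top, its axis 102 mm from the turning axis. This point is on the pin's axis, half-way up (18 mm above the wheel's top). It turns with the wheel. A moving pin that strikes a finger bounces back and the wheel runs backwards.
- home (a point): Fixed point where pin stands when the wheel is at its mark: 102 mm from the axis, in front of the pointer. The pointer is a dark steel arrow on a bracket of the base, aimed at the axis; its tip is 129 mm from the axis, just outside the rim, and only 4 mm above the wheel top, so the pin passes freely.
- wheel (a joint): Wheel angle, rad: 0 with the pin at the pointer, growing counter-clockwise from above and counting on over turns (pin at the pointer at 0, 6.283, 12.566 ...). Starts at rest between -2.6 and -0.7. Very free bearing, wheel about 0.7 kg: loses 0.2 to 0.5 rad/s each second, so 3 rad/s coasts about two turns. 5 N on its top stop it in 0.1 s; it then stays. It is sprung: sinks 1 mm per N (12 mm at most).
- phone: Loose black phone lying flat, 145 x 70 x 8 mm, origin at the centre of its underside. A bystander.
- cleaner: Loose white bottle, 44 mm in diameter and 105 mm high, standing; origin at the centre of its underside. A bystander.
- screw_cup: Loose small steel bowl for screws, 60 mm in diameter and 35 mm high; origin at the centre of its underside. A bystander.
- screwdriver: Loose screwdriver with a grey handle, 160 mm long, lying along its x axis; origin on its underside. A bystander.

How it is judged:
By the outcome, as a careful person would: the job done as asked, in the order asked, and still so for the second after the job is handed in, with the robot touching nothing.
It also fails if it takes over 56 s, if anything falls off the work surface, if the arm or the gripper's body presses on something with over 40 N, if the wrist force passes 120 N, or if a joint passes its speed limit or range.

## Working session

There is one attempt and no reset: what is moved stays moved. The work goes in short steps, Python scripts to look and compute and a shell command to move; the robot and the scene stay as the last step left them, time stands still between calls to the robot, and variables do not carry over. Pictures are saved under pics/ and viewed, at most 10 in all, crops included, and the job is handed in when it is done.

```bash
mkdir -p pics; cat > h.py <<'E'
import numpy as np,cv2
from rig import bot,cams,models
def ray(cam,px):
    c=cams.calibration(cam);K=np.array(c["mtx"]);d=np.array(c["dist_coeffs"])
    u=cv2.undistortPoints(np.array([[px]],float),K,d)[0,0]
    R=np.array(c["R"]);t=np.array(c["t"]).ravel()
    return -R.T@t, R.T@np.array([u[0],u[1],1.])
def at_z(cam,px,z):
    o,r=ray(cam,px);return o+r*(z-o[2])/r[2]
E
python3 - <<'E'
from h import *
s=bot.read_state();print(s["time_s"],s["position"],s["force"],s["opening"])
for n in("top","scene"):
    im,d=cams.capture(n);cv2.imwrite(f"pics/{n}0.png",im)
    for q,z in(("hub",.058),("pin",.076),("home",.076),("turntable",0),("phone",0),("cleaner",0),("screw_cup",0),("screwdriver",0)):
        for r in models.tip_of(q,n)[:2]:
            print(n,q,round(r["conf"],2),np.round(r["position"]),np.round(at_z(n,r["position"],z),3))
E
```

```text
0.0 [ 0.22924782 -0.58064341  0.21480102] [-0.56393621 -0.422656    0.19037361] 0.9979525861104802
top hub 0.76 [237. 192.] [0.581 0.07  0.058]
top pin 0.73 [202. 159.] [0.648 0.144 0.076]
top home 0.97 [242. 242.] [0.476 0.056 0.076]
top turntable 0.82 [241. 194.] [0.583 0.062 0.   ]
top phone 0.78 [321. 166.] [ 0.654 -0.125  0.   ]
top cleaner 0.98 [153. 180.] [0.613 0.266 0.   ]
top screw_cup 0.82 [240. 120.] [0.762 0.068 0.   ]
top screw_cup 0.19 [240. 193.] [0.587 0.063 0.   ]
top screwdriver 0.91 [164. 248.] [0.458 0.236 0.   ]
scene hub 0.93 [263. 213.] [0.585 0.073 0.058]
scene pin 0.82 [255. 247.] [0.658 0.139 0.076]
scene pin 0.65 [368. 256.] [0.535 0.27  0.076]
scene home 0.6 [290. 181.] [0.496 0.053 0.076]
scene turntable 0.95 [262. 232.] [0.58  0.065 0.   ]
scene phone 0.92 [181. 206.] [ 0.663 -0.107  0.   ]
scene phone 0.39 [189. 282.] [0.754 0.074 0.   ]
scene cleaner 0.59 [325. 315.] [0.623 0.268 0.   ]
scene screwdriver 0.64 [369. 256.] [0.472 0.24  0.   ]
scene screwdriver 0.24 [263. 234.] [0.584 0.071 0.   ]
```

View pics/top0.png

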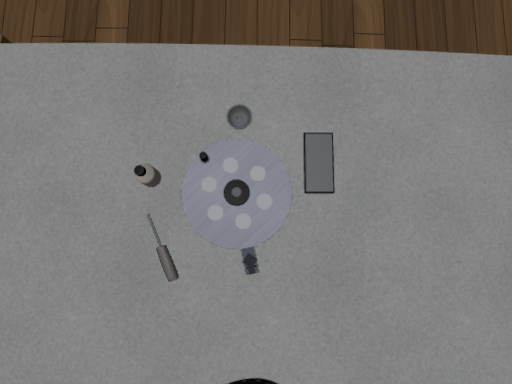

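View pics/scene0.png

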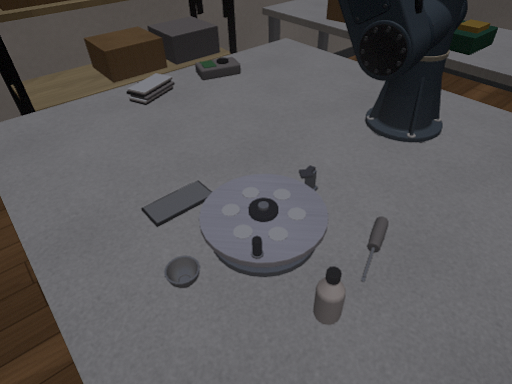

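Top view (up = +x, left = +y): hub at (237,192), pin at (204,157), and the pointer below the wheel at (250,258). The detections match the picture. I'll refine the geometry and check the gripper's yaw next.

```bash
python3 - <<'E'
from h import *
s=bot.read_state();print(np.round(s["tcp_rot"],3))
im=cv2.imread("pics/top0.png")
# wheel: bluish disc
b,g,r=[im[...,i].astype(int) for i in range(3)]
m=((b-(r+g)/2)>8).astype(np.uint8)
m=cv2.morphologyEx(m,cv2.MORPH_OPEN,np.ones((3,3)))
cs,_=cv2.findContours(m,0,1);c=max(cs,key=cv2.contourArea);c=cv2.convexHull(c)
P=np.array([at_z("top",p[0].astype(float),.058)[:2] for p in c])
A=np.c_[2*P,np.ones(len(P))];x=np.linalg.lstsq(A,(P**2).sum(1),rcond=None)[0]
print("wheel centre",x[:2],"R",np.sqrt(x[2]+x[0]**2+x[1]**2))
c0=cams.calibration("top");print("campos",-np.array(c0["R"]).T@np.array(c0["t"]).ravel())
c0=cams.calibration("scene");print("campos",-np.array(c0["R"]).T@np.array(c0["t"]).ravel())
a=im[135:285,170:310];cv2.imwrite("pics/crop0.png",cv2.resize(a,None,fx=4,fy=4,interpolation=cv2.INTER_CUBIC)[:600,:800])
for q in ((237,192),(204,157),(202,159)):
  print(q,at_z("top",q,.084),at_z("top",q,.094),at_z("top",q,.058))
_,d=cams.capture("top")
o=[]
for cc,rr in((230,205),(220,195),(255,190),(250,205),(225,178)):
  c=cams.calibration("top");K=np.array(c["mtx"]);u=cv2.undistortPoints(np.array([[[cc,rr]]],float),K,np.array(c["dist_coeffs"]))[0,0]
  z=np.median(d[rr-2:rr+3,cc-2:cc+3]);X=np.array(c["R"]).T@(z*np.array([*u,1])-np.array(c["t"]).ravel());o.append(X[2])
print("top z",np.round(o,4))
E
```

```text
[[ 0.93   0.367 -0.   ]
 [ 0.367 -0.93  -0.   ]
 [-0.     0.    -1.   ]]
wheel centre [0.57659131 0.06947516] R 0.1200963669142317
campos [0.49459259 0.04917298 0.82371996]
campos [0.89633709 0.44798999 0.5161359 ]
(237, 192) [0.57893938 0.06863932 0.084     ] [0.57779913 0.06837617 0.094     ] [0.58190404 0.06932354 0.058     ]
(204, 157) [0.65174063 0.139435   0.084     ] [0.6496162  0.13821479 0.094     ] [0.65726413 0.14260757 0.058     ]
(202, 159) [0.64739045 0.14349689 0.084     ] [0.64532484 0.14222176 0.094     ] [0.65276106 0.14681223 0.058     ]
top z [0.0602 0.0585 0.0595 0.059  0.0588]
```

View pics/crop0.png

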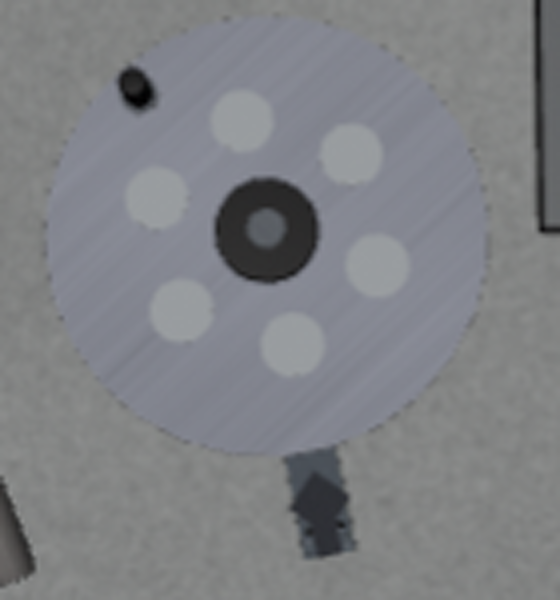

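The crop shows the hub at (237,192), the pin's top at (203.5,156), and the pointer arrow at (250,260), along the bracket from (248,249) to (252,273).

```bash
python3 - <<'E'
from h import *
C=np.array([.5775,.0695])
for n,q,z in (("arrow",(250.2,260),.062),("brk in",(248.2,249),.05),("brk out",(252.5,273.2),.04),("home",(242,242),.076),("pinbase",(207,160),.06),("pintop",(203.2,156),.094)):
    p=at_z("top",q,z)[:2]-C;print(n,p+C,np.hypot(*p),np.degrees(np.arctan2(p[1],p[0]))%360)
E
```

```text
arrow [0.43803876 0.0386754 ] 0.14282714479197847 192.46349464450333
brk in [0.46038972 0.04316057] 0.12003575560879597 192.67554787043778
brk out [0.40829417 0.03296794] 0.17310460063982444 192.18332674301405
home [0.47573787 0.05644702] 0.10259586000112536 187.30939209292953
pinbase [0.65033733 0.13566075] 0.09839980325682286 42.24999034057937
pintop [0.65169735 0.13993832] 0.102307392987968 43.511238718132944
```

```bash
python3 -m handwheel '[[0.18,0.27,0,0,0,0.32],[0.18,0.27,0,0,0,0.32],[0.18,0.27,0,0,0,0.32],[0.18,0.27,0,0,0,0.32],[0.18,0.27,0,0,0,0.32],[0.18,0.27,0,0,0,0.32],[0.18,0.27,0,0,0,0.32],[0.18,0.27,0,0,0,0.32]]' -1
python3 -m handwheel '[[0.18,0.27,0,0,0,0],[0.18,0.27,0,0,0,0],[0.18,0.27,0,0,0,0],[0.18,0.27,0,0,0,0],[0.18,0.27,0,0,0,0],[0.18,0.27,0,0,0,0],[0.18,0.27,0,0,0,0],[0.18,0.27,0,0,0,0]]'
```

```text
time_s: 1.62
position: [0.4104, -0.3085, 0.216]
tcp_rot: [[0.526, 0.85, 0.0], [0.85, -0.526, 0.001], [0.001, -0.0, -1.0]]
force: [1.0, -0.7, -0.7]
opening: 0.476
grasp_force: 0.0
time_s: 2.28
position: [0.5909, -0.0384, 0.216]
tcp_rot: [[0.526, 0.851, 0.001], [0.851, -0.526, 0.0], [0.001, 0.001, -1.0]]
force: [0.6, -1.2, 0.4]
opening: 0.009
grasp_force: 0.0
```

```bash
python3 -m handwheel '[[0.02,0.03,0,0,0,0],[0.04,0.06,0,0,0,0],[0.06,0.09,0,0,0,0],[0.08,0.12,0,0,0,0],[0.094,0.143,-0.02,0,0,0],[0.094,0.143,-0.055,0,0,0],[0.094,0.143,-0.09,0,0,0],[0.094,0.143,-0.119,0,0,0]]'
python3 - <<'E'
from h import *
s=bot.read_state();print(s["time_s"],s["position"],s["force"])
for n in("top","scene"):
    im,d=cams.capture(n);cv2.imwrite(f"pics/{n}1.png",im)
    for r in models.tip_of("pin",n)[:2]: print(n,r["conf"],r["position"],at_z(n,r["position"],.076))
a=np.hstack([cv2.imread("pics/top1.png")[100:300,130:330],cv2.imread("pics/scene1.png")[130:330,160:360]])
cv2.imwrite("pics/c1.png",cv2.resize(a,None,fx=2,fy=2))
E
```

```text
time_s: 2.95
position: [0.6828, 0.1027, 0.0945]
tcp_rot: [[0.526, 0.851, -0.001], [0.851, -0.526, -0.0], [-0.001, -0.001, -1.0]]
force: [-0.7, -0.3, -0.2]
opening: 0.006
grasp_force: 0.0
2.95 [0.68281139 0.10268268 0.09453284] [-0.70663832 -0.27438505 -0.17371102]
scene 0.92 [257.4, 247.5] [0.65560446 0.1432435  0.076     ]
scene 0.27 [292.6, 176.0] [0.48074318 0.04368349 0.076     ]
```

View pics/c1.png

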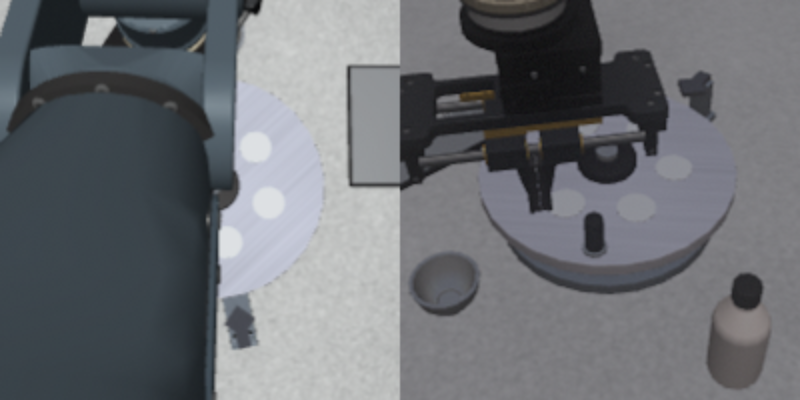

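Scene view: the closed fingertip is at crop (540,205), just behind the pin at (595,240), over the wheel and clear of everything else. Next is the flick.

```bash
python3 -m handwheel '[[-0.009,0.013,0,0,0,0],[-0.013,0.021,0,0,0,0],[-0.017,0.026,0,0,0,0],[-0.024,0.032,0,0,0,0],[-0.040,0.043,0,0,0,0],[-0.063,0.052,0,0,0,0],[-0.090,0.055,0,0,0,0],[-0.094,0.055,0.03,0,0,0]]'
python3 - <<'E'
from h import *
for k in range(3):
    s=bot.read_state();im,d=cams.capture("scene");cv2.imwrite(f"pics/f{k}.png",im)
    print(s["time_s"],s["position"],s["force"])
    for r in models.tip_of("pin","scene")[:2]:
        p=at_z("scene",r["position"],.076)[:2]-[.5775,.0695];print("  ",round(r["conf"],2),r["position"],np.hypot(*p),np.degrees(np.arctan2(p[1],p[0]))%360)
E
```

```text
time_s: 3.82
position: [0.5777, 0.1577, 0.1217]
tcp_rot: [[0.525, 0.851, -0.021], [0.851, -0.525, -0.001], [-0.012, -0.017, -1.0]]
force: [-1.0, 0.9, -0.4]
opening: 0.007
grasp_force: 0.0
3.8167 [0.57768221 0.15771954 0.12171574] [-0.95210003  0.90576999 -0.44375853]
   0.74 [257.8, 248.7] 0.10988296511688285 43.84881357828003
3.9167 [0.58936385 0.15802568 0.13068883] [ 1.42900815  0.18779116 -0.42108342]
   0.83 [258.3, 248.6] 0.10960198596204287 44.25542764499822
4.0167 [0.59006999 0.15726835 0.12853186] [-0.03389055 -0.01345339 -0.20348608]
   0.96 [259.6, 246.8] 0.10563327373673442 45.17807639959192
```

```bash
python3 - <<'E'
import cv2
a=cv2.imread("pics/f2.png")[130:330,160:360]
cv2.imwrite("pics/c2.png",cv2.resize(a,None,fx=3,fy=3))
E
```

```text
(no output)
```

View pics/c2.png

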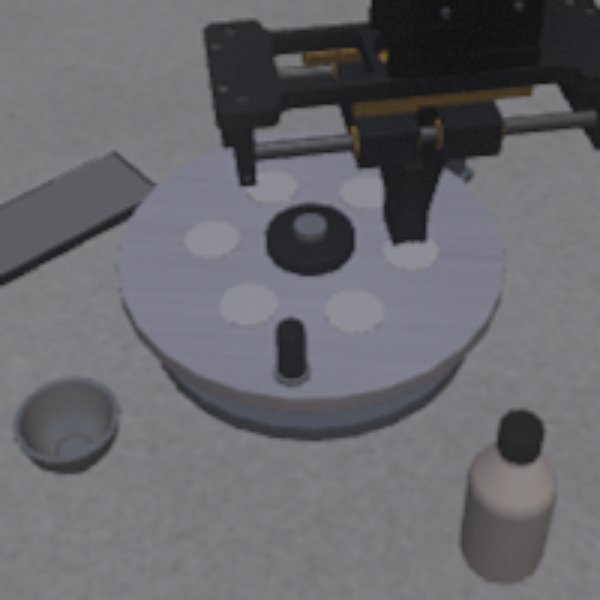

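The pin is still at crop (290,350): the finger, now at (410,240), passed without moving it. I'll check the finger's location against the camera calibration.

```bash
python3 - <<'E'
from h import *
c=cams.calibration("scene")
pr=lambda P:cv2.projectPoints(np.array([P],float),cv2.Rodrigues(np.array(c["R"]))[0],np.array(c["t"],float).ravel(),np.array(c["mtx"]),np.array(c["dist_coeffs"]))[0].ravel()
s=bot.read_state();p=np.array(s["position"]);R=np.array(s["tcp_rot"])
print(p, "tip proj",pr(p+R@[0,0,.025]),"pin top/bot proj",pr([.6517,.1395,.094]),pr([.6517,.1395,.058]))
print("early tip",pr([.6828,.1027,.0695]), "hub",pr([.5775,.0695,.07]))
im,d=cams.capture("scene");K=np.array(c["mtx"])
def pt(q):
    u=cv2.undistortPoints(np.array([[q]],float),K,np.array(c["dist_coeffs"]))[0,0];z=d[int(q[1]),int(q[0])]
    return np.array(c["R"]).T@(z*np.array([*u,1])-np.array(c["t"]).ravel())
for n,q in(("pintop",(257,238)),("pinmid",(257,246)),("finger",(297,207)),("hubtop",(263,204))):print(n,pt(q))
cv2.imwrite("pics/g.png",im)
E
```

```text
[0.58954507 0.15679854 0.12691708] tip proj [293.43922458 221.57379182] pin top/bot proj [257.53710952 237.38007401] [258.00509121 252.29660333]
early tip [229.20764915 244.24575376] hub [264.46346508 205.87123308]
pintop [0.65335675 0.14016649 0.09427111]
pinmid [0.65964633 0.14746393 0.08617302]
finger [0.59276938 0.16553113 0.14193058]
hubtop [0.58038987 0.06882225 0.07588132]
```

```bash
python3 - <<'E'
from h import *
c=cams.calibration("scene");K=np.array(c["mtx"])
s=bot.read_state();im,d=cams.capture("scene")
print(s["position"])
for cx in (293,297,300):
  for y in range(196,228,2):
    u=cv2.undistortPoints(np.array([[[cx,y]]],float),K,np.array(c["dist_coeffs"]))[0,0];z=d[y,cx]
    print(cx,y,np.round(np.array(c["R"]).T@(z*np.array([*u,1])-np.array(c["t"]).ravel()),3),im[y,cx])
E
```

```text
[0.58940121 0.15663647 0.12642571]
293 196 [0.599 0.162 0.166] [34 32 31]
293 198 [0.6   0.163 0.162] [36 33 33]
293 200 [0.6   0.163 0.159] [39 35 34]
293 202 [0.599 0.162 0.154] [37 32 34]
293 204 [0.6   0.163 0.151] [37 35 35]
293 206 [0.599 0.163 0.146] [37 33 34]
293 208 [0.599 0.163 0.142] [39 34 34]
293 210 [0.599 0.163 0.138] [34 31 30]
293 212 [0.541 0.108 0.059] [138 131 130]
293 214 [0.545 0.113 0.06 ] [148 141 140]
293 216 [0.548 0.115 0.058] [147 141 139]
293 218 [0.552 0.119 0.059] [149 141 140]
293 220 [0.555 0.123 0.059] [135 123 123]
293 222 [0.56  0.127 0.06 ] [139 126 125]
293 224 [0.562 0.13  0.058] [140 127 127]
293 226 [0.566 0.134 0.059] [140 127 126]
297 196 [0.591 0.162 0.161] [35 33 33]
297 198 [0.592 0.163 0.158] [37 34 35]
297 200 [0.593 0.165 0.156] [39 34 33]
297 202 [0.593 0.165 0.152] [38 34 35]
297 204 [0.592 0.165 0.147] [38 36 34]
297 206 [0.593 0.166 0.144] [39 35 34]
297 208 [0.593 0.166 0.14 ] [38 34 33]
297 210 [0.592 0.166 0.135] [33 30 30]
297 212 [0.534 0.112 0.058] [151 144 143]
297 214 [0.539 0.116 0.059] [147 141 139]
297 216 [0.543 0.121 
[... 178 characters left out ...]
9 126 125]
297 226 [0.561 0.139 0.06 ] [139 126 125]
300 196 [0.589 0.167 0.163] [36 33 33]
300 198 [0.59  0.168 0.16 ] [33 31 31]
300 200 [0.589 0.167 0.155] [35 32 32]
300 202 [0.59  0.168 0.152] [35 31 31]
300 204 [0.589 0.168 0.148] [35 30 30]
300 206 [0.59  0.169 0.145] [38 34 32]
300 208 [0.589 0.168 0.14 ] [34 32 31]
300 210 [0.589 0.169 0.135] [28 25 25]
300 212 [0.532 0.118 0.061] [142 135 134]
300 214 [0.535 0.121 0.06 ] [149 142 140]
300 216 [0.539 0.125 0.06 ] [147 140 139]
300 218 [0.543 0.128 0.059] [149 143 141]
300 220 [0.546 0.132 0.059] [134 123 123]
300 222 [0.55  0.135 0.06 ] [138 125 124]
300 224 [0.553 0.139 0.059] [138 125 124]
300 226 [0.558 0.143 0.06 ] [139 125 125]
```

The depth image shows the shut fingertip at z≈0.134 with the TCP at 0.126, so it's about 30 mm higher than the description says, and it passed over the pin. I'll go back and repeat the flick lower.

```bash
python3 -m handwheel '[[0.03,-0.02,0,0,0,0],[0.06,-0.04,0,0,0,0],[0.094,-0.055,0,0,0,0],[0.094,-0.055,0,0,0,0],[0.094,-0.055,-0.02,0,0,0],[0.094,-0.055,-0.04,0,0,0],[0.094,-0.055,-0.06,0,0,0],[0.094,-0.055,-0.06,0,0,0]]'
python3 - <<'E'
from h import *
c=cams.calibration("scene");K=np.array(c["mtx"])
s=bot.read_state();im,d=cams.capture("scene")
print(s["position"],s["force"])
for r in models.tip_of("pin","scene")[:1]:print(r, at_z("scene",r["position"],.076))
for cx in (226,230,234):
  for y in range(234,254,2):
    u=cv2.undistortPoints(np.array([[[cx,y]]],float),K,np.array(c["dist_coeffs"]))[0,0];z=d[y,cx]
    print(cx,y,np.round(np.array(c["R"]).T@(z*np.array([*u,1])-np.array(c["t"]).ravel()),3),im[y,cx,1])
cv2.imwrite("pics/c3.png",cv2.resize(im[130:330,160:360],None,fx=3,fy=3))
E
```

```text
time_s: 4.88
position: [0.6796, 0.1013, 0.0612]
tcp_rot: [[0.528, 0.849, -0.01], [0.85, -0.528, 0.0], [-0.005, -0.009, -1.0]]
force: [-0.4, -0.0, -0.1]
opening: 0.002
grasp_force: 0.0
[0.67960524 0.10129534 0.06121363] [-0.42711465 -0.0035318  -0.07982683]
{'position': [258.1, 246.4], 'conf': 0.77} [0.65324733 0.14217997 0.076     ]
226 234 [0.689 0.106 0.101] 31
226 236 [0.69  0.108 0.098] 31
226 238 [0.69  0.107 0.093] 32
226 240 [0.691 0.107 0.09 ] 28
226 242 [0.691 0.107 0.084] 28
226 244 [0.691 0.106 0.079] 29
226 246 [0.692 0.107 0.075] 26
226 248 [0.692 0.106 0.07 ] 43
226 250 [0.689 0.1   0.057] 128
226 252 [0.692 0.104 0.058] 126
230 234 [0.68  0.104 0.093] 44
230 236 [0.665 0.079 0.058] 32
230 238 [0.683 0.108 0.09 ] 46
230 240 [0.684 0.109 0.086] 45
230 242 [0.684 0.108 0.08 ] 45
230 244 [0.685 0.109 0.077] 46
230 246 [0.685 0.107 0.07 ] 39
230 248 [0.682 0.102 0.059] 118
230 250 [0.684 0.105 0.058] 127
230 252 [0.687 0.11  0.06 ] 128
234 234 [0.68  0.115 0.102] 28
234 236 [0.68  0.114 0.096] 29
234 238 [0.68  0.114 0.092] 29
234 240 [0.679 0.113 0.085] 30
234 242 [0.68  0.113 0.082] 30
234 244 [0.68  0.113 0.077] 33
234 246 [0.68  0.112 0.071] 29
234 248 [0.676 0.106 0.058] 118
234 250 [0.678 0.109 0.057] 128
234 252 [0.682 0.114 0.059] 127
```

View pics/c3.png

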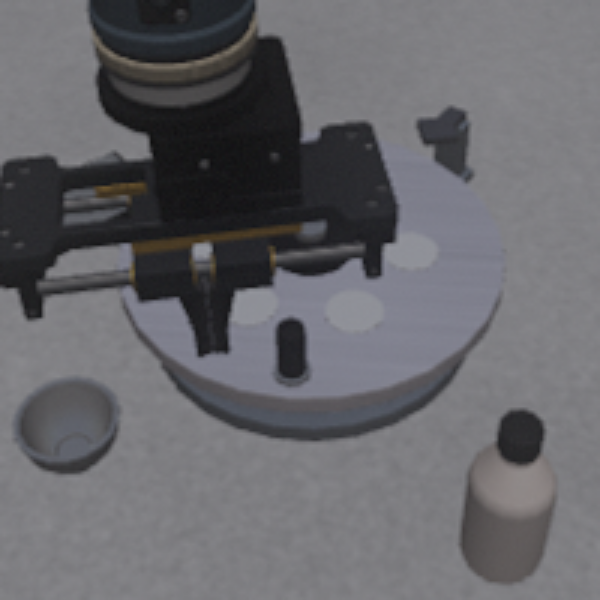

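The fingertip is now at crop (212,350), just behind the pin at (290,350), at about z 0.069. I'll check that the gripper's side posts will clear the pin.

```bash
python3 - <<'E'
from h import *
c=cams.calibration("scene");K=np.array(c["mtx"])
s=bot.read_state();im,d=cams.capture("scene")
print(s["position"],s["force"])
def col(cx,ys):
  for y in ys:
    u=cv2.undistortPoints(np.array([[[cx,y]]],float),K,np.array(c["dist_coeffs"]))[0,0];z=d[y,cx]
    print(cx,y,np.round(np.array(c["R"]).T@(z*np.array([*u,1])-np.array(c["t"]).ravel()),3),im[y,cx,1])
col(285,range(214,224,2));col(171,range(228,238,2));col(228,range(246,252,1));col(240,range(220,230,2))
E
```

```text
[0.6825504  0.10155492 0.06528771] [0.2278758  0.00095695 0.14269083]
285 214 [0.63  0.178 0.159] 30
285 216 [0.63  0.178 0.155] 28
285 218 [0.629 0.177 0.15 ] 27
285 220 [0.63  0.178 0.147] 32
285 222 [0.569 0.117 0.058] 125
171 228 [0.765 0.083 0.147] 27
171 230 [0.767 0.087 0.148] 24
171 232 [0.768 0.088 0.146] 25
171 234 [ 0.721 -0.047  0.002] 47
171 236 [ 0.724 -0.043  0.   ] 132
228 246 [0.689 0.108 0.074] 27
228 247 [0.683 0.098 0.059] 100
228 248 [0.684 0.1   0.059] 125
228 249 [0.686 0.102 0.06 ] 126
228 250 [0.687 0.104 0.059] 127
228 251 [0.688 0.105 0.059] 127
240 220 [0.685 0.143 0.156] 31
240 222 [0.686 0.144 0.154] 30
240 224 [0.686 0.143 0.149] 22
240 226 [0.638 0.073 0.059] 143
240 228 [0.641 0.077 0.06 ] 143
```

```bash
python3 -m handwheel '[[-0.009,0.013,0,0,0,0],[-0.013,0.021,0,0,0,0],[-0.017,0.026,0,0,0,0],[-0.024,0.032,0,0,0,0],[-0.040,0.043,0,0,0,0],[-0.063,0.052,0,0,0,0],[-0.090,0.055,0,0,0,0],[-0.094,0.055,0.03,0,0,0]]'
cat >> h.py <<'E'
C=np.array([.5775,.0695])
def look(n,tag):
    s=bot.read_state();im,d=cams.capture(n);cv2.imwrite(f"pics/{tag}.png",im)
    out=[]
    for r in models.tip_of("pin",n)[:2]:
        p=at_z(n,r["position"],.076)[:2]-C
        out.append((round(r["conf"],2),np.round(r["position"]),round(np.hypot(*p),3),round(np.degrees(np.arctan2(p[1],p[0]))%360,1)))
    print(n,round(s["time_s"],3),np.round(s["position"],4),out)
E
python3 - <<'E'
from h import *
look("scene","k0");look("scene","k1")
E
```

```text
time_s: 5.7
position: [0.5779, 0.1578, 0.0916]
tcp_rot: [[0.525, 0.851, -0.02], [0.851, -0.525, -0.001], [-0.012, -0.016, -1.0]]
force: [-0.9, 0.6, -0.1]
opening: 0.006
grasp_force: 0.0
scene 5.7 [0.5779 0.1578 0.0916] [(0.96, array([316., 223.]), np.float64(0.103), np.float64(109.3))]
scene 5.8 [0.5891 0.1582 0.1002] [(0.76, array([320., 209.]), np.float64(0.101), np.float64(130.5)), (0.33, array([262., 233.]), np.float64(0.075), np.float64(45.6))]
```

```bash
python3 -m handwheel '[[-0.003,-0.035,0.02,0,0,0],[-0.006,-0.074,0.02,0,0,0],[-0.01,-0.112,0.02,0,0,0],[-0.0135,-0.148,0.02,0,0,0],[-0.0135,-0.148,0.005,0,0,0],[-0.0135,-0.148,-0.010,0,0,0],[-0.0135,-0.148,-0.02,0,0,0],[-0.0135,-0.148,-0.026,0,0,0]]'
python3 - <<'E'
from h import *
look("scene","k2");look("scene","k3");look("scene","k4")
im=np.hstack([cv2.imread("pics/k2.png")[130:330,160:360]]);cv2.imwrite("pics/c4.png",cv2.resize(im,None,fx=3,fy=3))
E
```

```text
time_s: 6.57
position: [0.575, 0.0086, 0.0689]
tcp_rot: [[0.527, 0.85, -0.003], [0.85, -0.527, 0.001], [-0.001, -0.003, -1.0]]
force: [-0.0, 1.4, -0.9]
opening: 0.008
grasp_force: 0.0
scene 6.567 [0.575  0.0086 0.0689] [(0.59, array([188., 282.]), np.float64(0.206), np.float64(16.2))]
scene 6.667 [0.575  0.0092 0.0692] [(0.81, array([212., 223.]), np.float64(0.103), np.float64(347.9))]
scene 6.767 [0.5761 0.0092 0.0707] [(0.9, array([224., 237.]), np.float64(0.108), np.float64(11.0))]
```

View pics/c4.png

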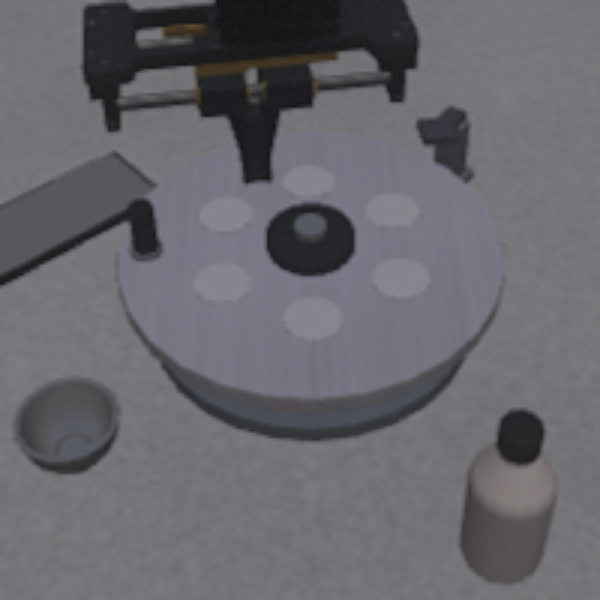

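The pin is at crop (145,230) and turning, the finger hovers at (255,180), and the pointer is visible at (445,130). Speed is about 4.2 rad/s and the pin has passed the pointer once. I'll let it coast and slow down, taking measurements as it goes.

```bash
python3 -m handwheel '[[0,0,-0.002,0,0,0],[0,0,-0.004,0,0,0],[0,0,-0.006,0,0,0],[0,0,-0.008,0,0,0],[0,0,-0.009,0,0,0],[0,0,-0.010,0,0,0],[0,0,-0.010,0,0,0],[0,0,-0.010,0,0,0]]' | head -2
python3 -c '
from h import *
look("scene","m0");look("scene","m1")'
python3 -m handwheel '[[0,0,0,0,0,0],[0,0,0,0,0,0],[0,0,0,0,0,0],[0,0,0,0,0,0],[0,0,0,0,0,0],[0,0,0,0,0,0],[0,0,0,0,0,0],[0,0,0,0,0,0]]' | head -2
python3 -c '
from h import *
look("scene","m2");look("scene","m3")'
python3 -m handwheel '[[0,0,0,0,0,0],[0,0,0,0,0,0],[0,0,0,0,0,0],[0,0,0,0,0,0],[0,0,0,0,0,0],[0,0,0,0,0,0],[0,0,0,0,0,0],[0,0,0,0,0,0]]' | head -2
python3 -c '
from h import *
look("scene","m4");look("scene","m5")'
python3 -m handwheel '[[0,0,0,0,0,0],[0,0,0,0,0,0],[0,0,0,0,0,0],[0,0,0,0,0,0],[0,0,0,0,0,0],[0,0,0,0,0,0],[0,0,0,0,0,0],[0,0,0,0,0,0]]' | head -2
python3 -c '
from h import *
look("scene","m6");look("scene","m7")'
```

```text
time_s: 7.53
position: [0.5759, 0.0086, 0.0607]
scene 7.533 [0.5759 0.0086 0.0607] [(0.91, array([306., 186.]), np.float64(0.095), np.float64(170.4))]
scene 7.633 [0.576  0.0086 0.0608] [(0.84, array([291., 176.]), np.float64(0.097), np.float64(196.0))]
time_s: 8.4
position: [0.5759, 0.0086, 0.0607]
scene 8.4 [0.5759 0.0086 0.0607] [(0.77, array([213., 225.]), np.float64(0.104), np.float64(350.8))]
scene 8.5 [0.5759 0.0087 0.0607] [(0.7, array([225., 238.]), np.float64(0.109), np.float64(12.0))]
time_s: 9.27
position: [0.5759, 0.0087, 0.0607]
scene 9.267 [0.5759 0.0087 0.0607] [(0.65, array([317., 202.]), np.float64(0.097), np.float64(141.5))]
scene 9.367 [0.5759 0.0087 0.0607] [(0.87, array([312., 193.]), np.float64(0.095), np.float64(157.4))]
time_s: 10.13
position: [0.5759, 0.0087, 0.0607]
scene 10.133 [0.5759 0.0087 0.0607] [(0.73, array([218., 186.]), np.float64(0.105), np.float64(288.8))]
scene 10.233 [0.5759 0.0086 0.0607] [(0.69, array([215., 196.]), np.float64(0.096), np.float64(306.4))]
```

```bash
cat > fit.py <<'E'
from h import *
from scipy.optimize import least_squares
D=[l.split() for l in open("d.txt") if l.strip()]
D=np.array(D,float)
t=D[:,0];X=np.array([at_z("scene",q,.076)[:2] for q in D[:,1:3]])
def th(p,t): u=t-8;return p[2]+p[3]*u-p[4]*u*u/2
def f(p): a=th(p,t);return np.r_[((X-p[:2]-.102*np.c_[np.cos(a),np.sin(a)])/.003).ravel(),(p[4]-.35)/.15]
k=least_squares(f,[.58,.07,np.radians(630),3.6,.35],loss="soft_l1");p=k.x
print("C",p[:2],"res mm",np.round(f(p)[:-1].reshape(-1,2)*3,1).tolist())
print("now",t[-1],"w",p[3]-p[4]*(t[-1]-8),"decel",p[4])
H=np.radians(192.4)
for n in range(1,8):
    r=np.roots([-p[4]/2,p[3],p[2]-H-2*np.pi*n]); r=r[np.isreal(r)].real+8
    if len(r): print("turn",n,"t",r.min().round(3),"w",round(p[3]-p[4]*(r.min()-8),2))
E
cat > d.txt <<'E'
6.667 212 223
6.767 224 237
7.533 306 186
7.633 291 176
8.4 213 225
8.5 225 238
9.267 317 202
9.367 312 193
10.133 218 186
10.233 215 196
E
python3 fit.py
```

```text
C [0.58289224 0.07434693] res mm [[-2.2, -0.3], [-0.9, 0.2], [2.3, 1.3], [-1.8, -4.3], [-2.1, -1.1], [-0.9, 3.8], [3.4, -1.6], [4.7, 1.7], [1.6, -5.5], [-1.3, 4.9]]
now 10.233 w 2.618508159540034 decel 0.38605034890419604
turn 1 t 7.615 w 3.63
turn 2 t 9.544 w 2.88
turn 3 t 12.191 w 1.86
```

```bash
python3 - <<'E'
from h import *
for k in range(5): look("scene",f"n{k}")
c=cams.calibration("scene");K=np.array(c["mtx"]);s=bot.read_state();im,d=cams.capture("scene")
P=lambda q:cv2.projectPoints(np.array([q],float),cv2.Rodrigues(np.array(c["R"]))[0],np.array(c["t"],float).ravel(),K,np.array(c["dist_coeffs"]))[0].ravel()
print(s["time_s"],s["position"]); R=np.array(s["tcp_rot"]);p=np.array(s["position"])
# bottom edge of finger front face (tool +x face), sub-pixel by grey level
for off in(0,-.006,.006):
    e=p+R@[.0095,off,0]; u=int(round(P([e[0],e[1],p[2]+.008])[0]))
    col=im[:,u,1].astype(float); r0=int(P([e[0],e[1],p[2]+.008])[1])
    seg=col[r0-8:r0+9]; i=int(np.argmax(np.diff(seg)>30)) if (np.diff(seg)>30).any() else -1
    y=r0-8+i; mid=80; fr=(mid-col[y])/(col[y+1]-col[y]); edge=y+fr
    zs=np.linspace(-.01,.03,401); rows=[P([e[0],e[1],p[2]+z])[1] for z in zs]
    print(u,edge,"tip-TCP",zs[np.argmin(abs(np.array(rows)-edge))],seg.astype(int))
E
```

```text
scene 10.333 [0.5759 0.0087 0.0607] [(0.91, array([209., 206.]), np.float64(0.101), np.float64(322.5))]
scene 10.433 [0.5759 0.0087 0.0607] [(0.97, array([207., 215.]), np.float64(0.107), np.float64(335.5))]
scene 10.533 [0.5759 0.0087 0.0607] [(0.63, array([210., 226.]), np.float64(0.11), np.float64(351.3))]
scene 10.633 [0.5759 0.0087 0.0608] [(0.69, array([220., 232.]), np.float64(0.103), np.float64(3.0))]
scene 10.733 [0.5759 0.0086 0.0607] [(0.74, array([229., 243.]), np.float64(0.112), np.float64(18.0)), (0.57, array([178., 204.]), np.float64(0.16), np.float64(319.4))]
10.8333 [0.57588891 0.00866825 0.06074031]
245 193.63513513513513 tip-TCP 0.007299999999999999 [ 34  34  30  33  32  31  32  34  33 107 121 119 119 119 119 121 120]
248 193.51724137931035 tip-TCP 0.006800000000000002 [ 28  27  28  27  30  28  30  29  50 108 122 118 119 121 121 119 120]
242 194.59016393442624 tip-TCP 0.005700000000000002 [ 31  27  30  31  29  29  30  29  28  44 105 121 120 120 118 119 120]
```

```bash
cat >> d.txt <<'E'
10.333 209 206
10.433 207 215
10.533 210 226
10.633 220 232
10.733 229 243
E
python3 fit.py; python3 -c '
from h import *
print(bot.read_state()["time_s"])'
```

```text
C [0.58309602 0.07470952] res mm [[-2.4, -0.7], [-1.1, -0.1], [2.0, 0.2], [-1.8, -5.4], [-2.2, -0.9], [-1.2, 3.9], [3.4, -1.6], [4.6, 1.9], [-0.6, -6.5], [-3.5, 3.3], [0.4, 2.3], [1.4, -1.5], [3.7, 0.7], [-3.7, -1.7], [3.1, 3.5]]
now 10.733 w 2.45657225618364 decel 0.37518054380385774
turn 1 t 7.617 w 3.63
turn 2 t 9.541 w 2.9
turn 3 t 12.142 w 1.93
10.8833
```

```bash
python3 - <<'E' | tee /tmp/o
from h import *
with open("d.txt","a") as f:
  for k in range(6):
    t=bot.read_state()["time_s"];im,_=cams.capture("scene");r=models.tip_of("pin","scene")
    print(t,r[:2])
    if r and r[0]["conf"]>.5: f.write(f"{t} {r[0]['position'][0]} {r[0]['position'][1]}\n")
print(bot.read_state()["time_s"])
q=at_z("scene",(308,173),.062);print(q)
E
python3 fit.py
```

```text
10.8833 [{'position': [249.2, 248.9], 'conf': 0.59}]
10.9833 [{'position': [262.6, 250.5], 'conf': 0.78}]
11.0833 [{'position': [279.6, 245.6], 'conf': 0.63}]
11.1833 [{'position': [290.2, 240.9], 'conf': 0.89}, {'position': [325.1, 317.8], 'conf': 0.35}]
11.2833 [{'position': [304.0, 234.0], 'conf': 0.81}, {'position': [263.6, 232.7], 'conf': 0.28}]
11.3833 [{'position': [314.4, 227.3], 'conf': 0.7}, {'position': [263.7, 231.0], 'conf': 0.3}]
11.4833
[0.43612547 0.04463    0.062     ]
C [0.58317265 0.07336387] res mm [[-2.9, -0.9], [-1.0, -0.1], [1.9, 1.3], [-1.7, -4.5], [-2.1, 1.6], [-1.4, 6.4], [2.8, -1.1], [4.3, 2.4], [-0.9, -5.2], [-4.0, 4.4], [-0.2, 3.1], [0.8, -1.0], [3.4, 0.9], [-3.8, -1.8], [3.5, 3.1], [3.5, 1.3], [6.6, 0.5], [-0.4, -2.1], [2.2, -5.8], [-2.6, -3.9], [-4.3, -0.1]]
now 11.3833 w 2.2500500896183144 decel 0.3613771225337684
turn 1 t 7.618 w 3.61
turn 2 t 9.543 w 2.91
turn 3 t 12.106 w 1.99
```

```bash
python3 -m handwheel '[[0,0,0,0,0,0],[0,0,0,0,0,0],[0,0,0,0,0,0],[0,0,0,0,0,0],[0,0,0,0,0,0],[0,0,0,0,0,0],[0,0,-0.015,0,0,0],[0,0,-0.015,0,0,0]]'
python3 -c '
from h import *
look("scene","s0");look("scene","s1");s=bot.read_state();print(s["position"],s["force"])'
```

```text
time_s: 12.15
position: [0.5767, 0.0082, 0.0452]
tcp_rot: [[0.527, 0.85, 0.001], [0.85, -0.527, -0.001], [0.0, 0.002, -1.0]]
force: [1.0, 1.0, 5.6]
opening: 0.004
grasp_force: 2.6
scene 12.15 [0.5767 0.0082 0.0452] [(0.64, array([293., 183.]), np.float64(0.082), np.float64(186.4))]
scene 12.25 [0.5763 0.0084 0.0463] [(0.79, array([293., 180.]), np.float64(0.089), np.float64(190.5))]
[0.57642381 0.00836887 0.04663792] [ 0.0358159  -1.63521399  4.42127586]
```

```bash
python3 - <<'E'
from h import *
Cs=np.array([.5832,.0734])
for k in range(3):
    im,_=cams.capture("scene")
    for r in models.tip_of("pin","scene")[:1]:
        p=at_z("scene",r["position"],.076)[:2]-Cs;print(bot.read_state()["time_s"],r,np.degrees(np.arctan2(p[1],p[0]))%360)
cv2.imwrite("pics/c5.png",cv2.resize(im[150:230,240:340],None,fx=8,fy=7.5,interpolation=cv2.INTER_CUBIC))
E
```

```text
12.45 {'position': [296.4, 179.6], 'conf': 0.96} 189.23578896310087
12.55 {'position': [295.0, 180.3], 'conf': 0.55} 189.70394302416153
12.65 {'position': [295.0, 185.8], 'conf': 0.66} 182.7225590821958
```

View pics/c5.png

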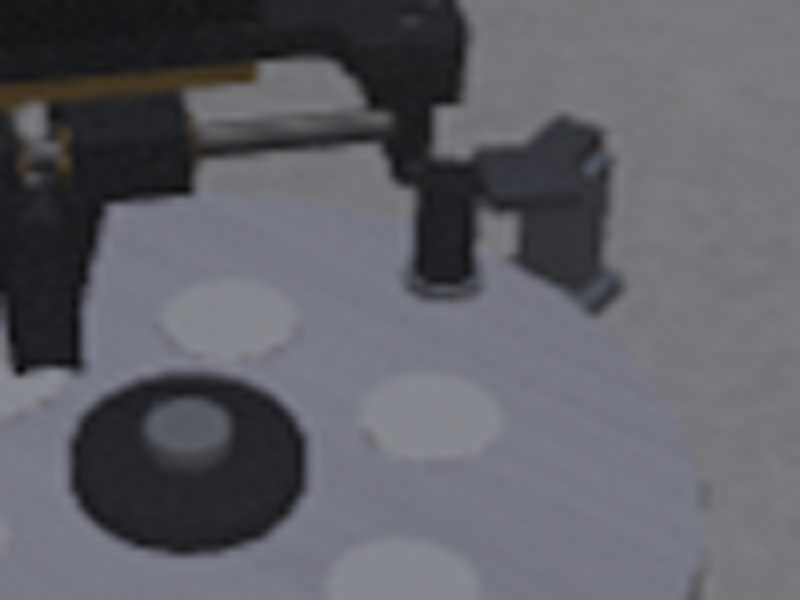

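The wheel stopped with the pin at crop (445,230), right in front of the pointer at (540,165). I'll lift straight off and then clear away.

```bash
python3 -m handwheel '[[0,0,0.005,0,0,0],[0,0,0.012,0,0,0],[0,0,0.025,0,0,0],[0,0,0.05,0,0,0],[0,0,0.08,0,0,0],[0,0,0.11,0,0,0],[0,0,0.14,0,0,0],[0,0,0.15,0,0,0]]' |head -4
python3 -m handwheel '[[0,-0.04,0,0,0,0],[0,-0.08,0,0,0,0],[0,-0.12,0,0,0,0],[0,-0.16,0,0,0,0],[0,-0.2,0,0,0,0],[0,-0.24,0,0,0,0],[0,-0.28,0,0,0,0],[0,-0.3,0,0,0,0]]' |head -4
python3 - <<'E'
from h import *
look("top","e0");look("top","e1")
im=cv2.imread("pics/e1.png")[135:285,170:310];cv2.imwrite("pics/c6.png",cv2.resize(im,None,fx=4,fy=4,interpolation=cv2.INTER_CUBIC))
E
```

```text
time_s: 13.32
position: [0.5777, 0.0088, 0.2]
tcp_rot: [[0.527, 0.85, 0.006], [0.85, -0.527, -0.001], [0.003, 0.006, -1.0]]
force: [0.1, -0.4, 0.7]
time_s: 13.98
position: [0.5751, -0.2959, 0.1946]
tcp_rot: [[0.53, 0.848, -0.001], [0.848, -0.53, -0.001], [-0.001, -0.0, -1.0]]
force: [0.7, -0.4, 0.7]
top 13.983 [ 0.5751 -0.2959  0.1946] []
top 14.083 [ 0.5751 -0.2952  0.1944] [(0.75, array([238., 241.]), np.float64(0.1), np.float64(182.5))]
```

View pics/c6.png

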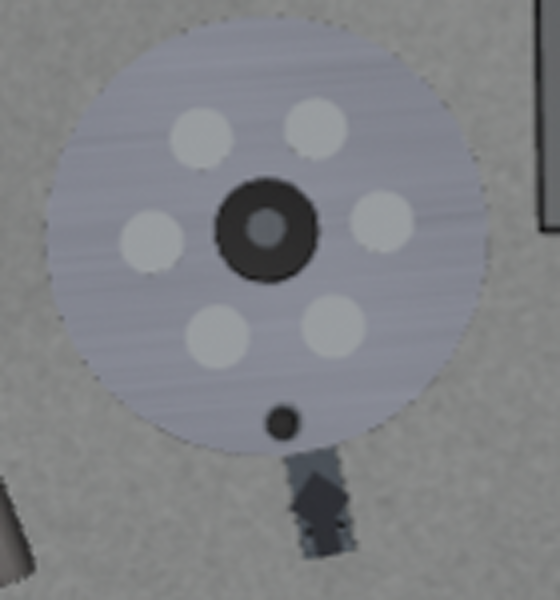

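The top view shows the pin at crop (282,422), about 6.5° (11 mm) short of the line to the pointer at (321,500). That's visibly off. There's plenty of time left, so I'll repeat the flick, coast and brake with the timing I've now measured.

```bash
python3 -m handwheel '[[-0.1,0.3,0,0,0,-0.32],[-0.1,0.3,0,0,0,-0.32],[-0.1,0.3,0,0,0,-0.32],[-0.1,0.3,0,0,0,-0.32],[-0.1,0.3,0,0,0,-0.32],[-0.1,0.3,0,0,0,-0.32],[-0.1,0.3,0,0,0,-0.32],[-0.1,0.3,0,0,0,-0.32]]' |head -4
python3 -m handwheel '[[-0.002,0.035,0,0,0,0],[-0.002,0.07,0,0,0,0],[-0.002,0.096,0,0,0,0],[-0.002,0.096,-0.03,0,0,0],[-0.002,0.096,-0.06,0,0,0],[-0.002,0.096,-0.09,0,0,0],[-0.002,0.096,-0.12,0,0,0],[-0.002,0.096,-0.125,0,0,0]]' |head -4
python3 - <<'E'
from h import *
look("scene","q0");look("scene","q1")
im=cv2.imread("pics/q1.png")[130:330,160:360];cv2.imwrite("pics/c7.png",cv2.resize(im,None,fx=3,fy=3,interpolation=cv2.INTER_CUBIC))
E
```

```text
time_s: 14.85
position: [0.4714, 0.0142, 0.1953]
tcp_rot: [[0.929, 0.371, -0.005], [0.371, -0.929, 0.003], [-0.003, -0.004, -1.0]]
force: [0.1, -0.2, 0.7]
time_s: 15.52
position: [0.469, 0.1063, 0.0671]
tcp_rot: [[0.929, 0.369, -0.01], [0.369, -0.929, 0.0], [-0.009, -0.004, -1.0]]
force: [-0.2, -0.8, 0.1]
scene 15.517 [0.469  0.1063 0.0671] [(0.59, array([298., 183.]), np.float64(0.09), np.float64(181.3))]
scene 15.617 [0.4716 0.1058 0.0698] [(0.58, array([298., 180.]), np.float64(0.096), np.float64(185.8))]
```

View pics/c7.png

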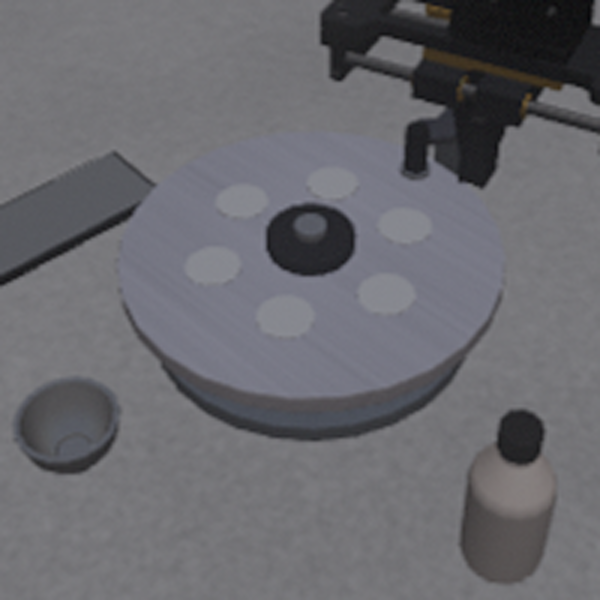

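The finger at crop (478,180) is behind the pin at (415,150) for a counter-clockwise push. I'll flick it a little slower this time.

```bash
python3 -m handwheel '[[-0.003,-0.010,0,0,0,0],[-0.005,-0.018,0,0,0,0],[-0.006,-0.023,0,0,0,0],[-0.006,-0.029,0,0,0,0],[-0.003,-0.040,0,0,0,0],[0.002,-0.055,0,0,0,0],[0.011,-0.072,0,0,0,0],[0.024,-0.088,0,0,0,0]]' |head -4
python3 -m handwheel '[[0.026,-0.018,0.03,0,0,0],[0.04,-0.02,0.06,0,0,0],[0.06,-0.02,0.06,0,0,0],[0.08,-0.018,0.05,0,0,0],[0.08,-0.018,0.035,0,0,0],[0.08,-0.018,0.02,0,0,0],[0.08,-0.018,0.005,0,0,0],[0.08,-0.018,-0.004,0,0,0]]' |head -4
python3 -c '
from h import *
look("scene","r0");look("scene","r1");look("scene","r2")'
```

```text
time_s: 16.38
position: [0.4973, 0.0152, 0.0709]
tcp_rot: [[0.93, 0.367, -0.001], [0.367, -0.93, 0.0], [-0.001, -0.001, -1.0]]
force: [-0.6, -0.7, -0.6]
time_s: 17.05
position: [0.5774, -0.0024, 0.0654]
tcp_rot: [[0.931, 0.366, -0.002], [0.366, -0.931, 0.0], [-0.001, -0.001, -1.0]]
force: [0.5, 0.4, 0.1]
scene 17.05 [ 0.5774 -0.0024  0.0654] [(0.8, array([207., 203.]), np.float64(0.106), np.float64(317.6))]
scene 17.15 [ 0.5767 -0.002   0.0652] [(0.57, array([209., 215.]), np.float64(0.103), np.float64(336.8))]
scene 17.25 [ 0.5782 -0.0019  0.067 ] [(0.72, array([210., 220.]), np.float64(0.105), np.float64(343.2))]
```

It's spinning at only about 2.3 rad/s, which won't give a free pass of the pointer plus a full round. I'll let it run down untouched to a position well ahead of the pointer, then flick once more at the speed that worked.

```bash
python3 -m handwheel '[[0,0,0.03,0,0,0],[0.02,0.01,0.06,0,0,0.32],[0.06,0.05,0.06,0,0,0.32],[0.09,0.08,0.06,0,0,0.32],[0.12,0.09,0.06,0,0,0.32],[0.12,0.09,0.06,0,0,0.32],[0.12,0.09,0.06,0,0,0.32],[0.12,0.09,0.06,0,0,0.32]]' |head -4
for i in 1 2; do :; done
python3 -m handwheel '[[0,0,0,0,0,0],[0,0,0,0,0,0],[0,0,0,0,0,0],[0,0,0,0,0,0],[0,0,0,0,0,0],[0,0,0,0,0,0],[0,0,0,0,0,0],[0,0,0,0,0,0]]' |head -1
python3 -m handwheel '[[0,0,0,0,0,0],[0,0,0,0,0,0],[0,0,0,0,0,0],[0,0,0,0,0,0],[0,0,0,0,0,0],[0,0,0,0,0,0],[0,0,0,0,0,0],[0,0,0,0,0,0]]' |head -1
python3 -m handwheel '[[0,0,0,0,0,0],[0,0,0,0,0,0],[0,0,0,0,0,0],[0,0,0,0,0,0],[0,0,0,0,0,0],[0,0,0,0,0,0],[0,0,0,0,0,0],[0,0,0,0,0,0]]' |head -1
python3 -c '
from h import *
look("scene","u0")'
python3 -m handwheel '[[0,0,0,0,0,0],[0,0,0,0,0,0],[0,0,0,0,0,0],[0,0,0,0,0,0],[0,0,0,0,0,0],[0,0,0,0,0,0],[0,0,0,0,0,0],[0,0,0,0,0,0]]' |head -1
python3 -m handwheel '[[0,0,0,0,0,0],[0,0,0,0,0,0],[0,0,0,0,0,0],[0,0,0,0,0,0],[0,0,0,0,0,0],[0,0,0,0,0,0],[0,0,0,0,0,0],[0,0,0,0,0,0]]' |head -1
python3 -c '
from h import *
look("scene","u1")'
python3 -m handwheel '[[0,0,0,0,0,0],[0,0,0,0,0,0],[0,0,0,0,0,0],[0,0,0,0,0,0],[0,0,0,0,0,0],[0,0,0,0,0,0],[0,0,0,0,0,0],[0,0,0,0,0,0]]' |head -1
python3 -c '
from h import *
look("scene","u2")'
```

```text
time_s: 18.02
position: [0.6974, 0.0889, 0.127]
tcp_rot: [[0.528, 0.849, -0.001], [0.849, -0.528, -0.0], [-0.001, -0.0, -1.0]]
force: [-0.4, -0.4, 0.5]
time_s: 18.68
time_s: 19.35
time_s: 20.02
scene 20.017 [0.6979 0.0886 0.1268] [(0.79, array([226., 181.]), np.float64(0.101), np.float64(278.4))]
time_s: 20.78
time_s: 21.45
scene 21.45 [0.6979 0.0886 0.1268] [(0.91, array([227., 242.]), np.float64(0.112), np.float64(16.3))]
time_s: 22.22
scene 22.217 [0.6979 0.0886 0.1268] [(0.77, array([269., 249.]), np.float64(0.111), np.float64(53.0))]
```

```bash
python3 -m handwheel '[[0,0,0,0,0,-0.32],[0,0,0,0,0,-0.32],[0,0,0,0,0,-0.32],[0,0,0,0,0,-0.32],[0,0,0,0,0,-0.32],[0,0,0,0,0,-0.32],[0,0,0,0,0,-0.32],[0,0,0,0,0,-0.32]]' |head -1
python3 -m handwheel '[[0,0,0,0,0,0],[0,0,0,0,0,0],[0,0,0,0,0,0],[0,0,0,0,0,0],[0,0,0,0,0,0],[0,0,0,0,0,0],[0,0,0,0,0,0],[0,0,0,0,0,0]]' |head -1
python3 -m handwheel '[[0,0,0,0,0,0],[0,0,0,0,0,0],[0,0,0,0,0,0],[0,0,0,0,0,0],[0,0,0,0,0,0],[0,0,0,0,0,0],[0,0,0,0,0,0],[0,0,0,0,0,0]]' |head -1
python3 - <<'E'
from h import *
look("scene","v0");look("scene","v1");look("top","v2")
print(bot.read_state()["position"],bot.read_state()["joint_positions"])
E
```

```text
time_s: 22.98
time_s: 23.65
time_s: 24.32
scene 24.317 [0.6979 0.0887 0.1268] [(0.83, array([320., 214.]), np.float64(0.104), np.float64(122.5))]
scene 24.417 [0.6979 0.0887 0.1267] [(0.96, array([322., 216.]), np.float64(0.107), np.float64(120.3))]
top 24.517 [0.6979 0.0886 0.1268] []
[0.69789104 0.08866164 0.12674805] [-1.83849130e+00  4.18052715e+01  7.40490959e+01  1.20110420e-03
  6.41474135e+01  6.66289076e+01]
```

```bash
python3 -m handwheel '[[-0.03,0.02,0,0,0,0],[-0.05,0.04,0,0,0,0],[-0.07,0.06,0,0,0,0],[-0.08,0.08,0,0,0,0],[-0.085,0.088,0,0,0,0],[-0.085,0.088,0,0,0,0],[-0.085,0.088,0,0,0,0],[-0.085,0.088,0,0,0,0]]' |head -4
python3 - <<'E'
from h import *
look("scene","w0");look("scene","w1")
for q in((320,214),(322,216)):
  p=at_z("scene",q,.076)[:2]-[.5832,.0734];print(np.degrees(np.arctan2(p[1],p[0])))
E
```

```text
time_s: 25.28
position: [0.6143, 0.1757, 0.1269]
tcp_rot: [[0.93, 0.366, 0.002], [0.366, -0.93, -0.0], [0.001, 0.001, -1.0]]
force: [1.2, 0.7, 0.5]
scene 25.283 [0.6143 0.1757 0.1269] [(0.97, array([320., 207.]), np.float64(0.102), np.float64(133.9))]
scene 25.383 [0.6141 0.1754 0.1267] [(0.62, array([320., 210.]), np.float64(0.102), np.float64(129.4))]
126.81134298924597
124.45439914810524
```

```bash
python3 -m handwheel '[[-0.03,0,0,0,0,0.38],[-0.06,0,0,0,0,0.38],[-0.074,-0.002,0,0,0,0.38],[-0.074,-0.002,0,0,0,0.38],[-0.074,-0.002,0,0,0,0.38],[-0.074,-0.002,-0.02,0,0,0.38],[-0.074,-0.002,-0.04,0,0,0.38],[-0.074,-0.002,-0.06,0,0,0.38]]' |head -4
python3 - <<'E'
from h import *
look("scene","x0");look("scene","x1")
c=cams.calibration("scene")
print(cv2.projectPoints(np.array([[.507,.1426,.094],[.507,.1426,.058],[.499,.134,.058],[.540,.1735,.074]],float),cv2.Rodrigues(np.array(c["R"]))[0],np.array(c["t"],float).ravel(),np.array(c["mtx"]),np.array(c["dist_coeffs"]))[0].reshape(-1,2))
im=cv2.imread("pics/x1.png")[150:250,230:363];cv2.imwrite("pics/c8.png",cv2.resize(im,None,fx=6,fy=6,interpolation=cv2.INTER_CUBIC))
E
```

```text
time_s: 26.15
position: [0.54, 0.1741, 0.0667]
tcp_rot: [[0.422, 0.907, 0.002], [0.907, -0.422, 0.0], [0.001, 0.002, -1.0]]
force: [0.1, -0.7, 0.0]
scene 26.15 [0.54   0.1741 0.0667] [(0.87, array([320., 205.]), np.float64(0.102), np.float64(136.8))]
scene 26.25 [0.5369 0.1737 0.0641] [(0.93, array([319., 206.]), np.float64(0.099), np.float64(135.1))]
[[321.06465266 199.13255481]
 [319.2673335  213.85339923]
 [318.79442899 209.54459686]
 [320.24548262 225.01935602]]
```

View pics/c8.png

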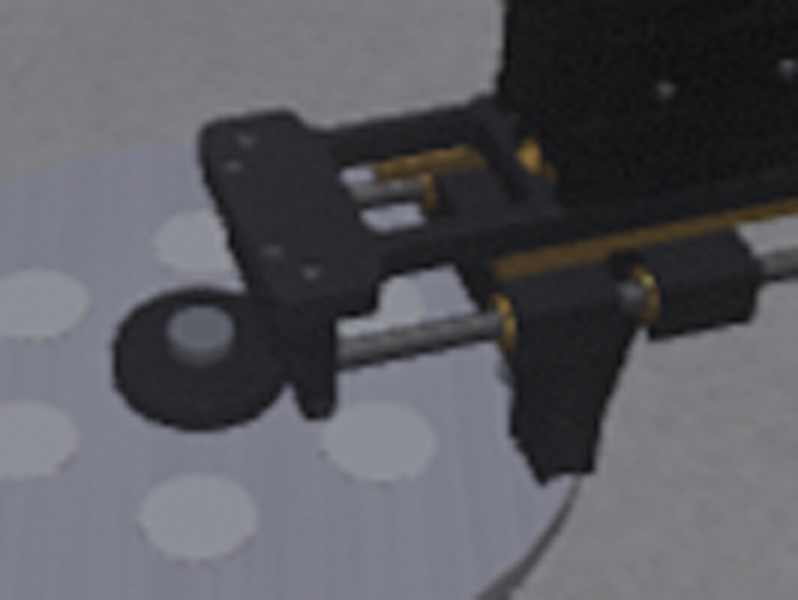

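```bash
python3 - <<'E'
from h import *
Q=[(262.8,236.2),(293.3,223.3),(236.7,200),(233.3,222.5)]
X=np.array([at_z("scene",q,.058)[:2] for q in Q])
from scipy.optimize import least_squares
# pads at 60 deg spacing: angles a + 60k, common radius
k=np.array([0,1,-2,-1])
f=lambda p:(X-p[:2]-p[3]*np.c_[np.cos(p[2]+k*np.pi/3),np.sin(p[2]+k*np.pi/3)]).ravel()
r=least_squares(f,[.58,.07,.7,.06]);print(r.x,np.abs(r.fun).max(),"pin at",np.degrees(r.x[2])+30+60*np.arange(4),bot.read_state()["time_s"],bot.read_state()["position"])
E
```

```text
[0.5796167  0.07007423 0.83325953 0.06247108] 0.000730224605715063 pin at [ 77.74225448 137.74225448 197.74225448 257.74225448] 26.35 [0.53916667 0.17425988 0.06665906]
```

Fitting the pads puts the pin at 137.7° with sub-mm residuals and gives a better axis (0.5796, 0.0701). Flicking now, then moving to hover.

```bash
python3 -m handwheel '[[-0.012,-0.008,0,0,0,0],[-0.024,-0.016,0,0,0,0],[-0.028,-0.019,0,0,0,0],[-0.033,-0.025,0,0,0,0],[-0.041,-0.037,0,0,0,0],[-0.049,-0.055,0,0,0,0],[-0.055,-0.080,0,0,0,0],[-0.056,-0.088,0.03,0,0,0]]' |head -4
python3 -m handwheel '[[0.01,-0.005,0.03,0,0,0],[0.04,-0.03,0.03,0,0,0],[0.07,-0.055,0.03,0,0,0],[0.094,-0.077,0.025,0,0,0],[0.094,-0.077,0.01,0,0,0],[0.094,-0.077,-0.01,0,0,0],[0.094,-0.077,-0.025,0,0,0],[0.094,-0.077,-0.036,0,0,0]]' |head -4
python3 -c '
from h import *
look("scene","y0");look("scene","y1")'
```

```text
time_s: 27.02
position: [0.4792, 0.0846, 0.0939]
tcp_rot: [[0.423, 0.906, -0.01], [0.906, -0.423, -0.0], [-0.004, -0.009, -1.0]]
force: [-0.2, 0.6, -1.0]
time_s: 27.68
position: [0.5773, 0.0091, 0.0601]
tcp_rot: [[0.422, 0.907, 0.0], [0.907, -0.422, -0.0], [0.0, 0.0, -1.0]]
force: [-0.7, -0.3, -0.8]
scene 27.683 [0.5773 0.0091 0.0601] [(0.85, array([207., 212.]), np.float64(0.106), np.float64(331.8)), (0.24, array([370., 257.]), np.float64(0.209), np.float64(101.9))]
scene 27.783 [0.5761 0.0096 0.0595] [(0.8, array([210., 224.]), np.float64(0.108), np.float64(348.1)), (0.34, array([176., 205.]), np.float64(0.162), np.float64(320.1))]
```

```bash
cat > pad.py <<'E'
from h import *
CC=np.array([.5796,.0701])
def phase(im,cam="scene",z=.058):
    c=cams.calibration(cam);th=np.radians(np.arange(0,360,1.));rr=np.arange(.052,.0735,.003)
    T,Rr=np.meshgrid(th,rr)
    W=np.stack([CC[0]+Rr*np.cos(T),CC[1]+Rr*np.sin(T),np.full_like(T,z)],-1).reshape(-1,3)
    uv=cv2.projectPoints(W,cv2.Rodrigues(np.array(c["R"]))[0],np.array(c["t"],float).ravel(),np.array(c["mtx"]),np.array(c["dist_coeffs"]))[0].reshape(T.shape+(2,)).astype(np.float32)
    # pads: bright and un-blue
    g=cv2.remap(im,uv[...,0],uv[...,1],cv2.INTER_LINEAR).astype(float)
    ok=(g[...,1]>75);v=g[...,2]-.0*g[...,0]
    v=(g[...,2]-g[...,0])  # pads grey (0), wheel bluish (<0)
    A=np.c_[np.ones(T.size),np.cos(6*T).ravel(),np.sin(6*T).ravel()][ok.ravel()]
    x=np.linalg.lstsq(A,v.ravel()[ok.ravel()],rcond=None)[0]
    return (np.degrees(np.arctan2(x[2],x[1])/6)+30)%60, np.hypot(x[1],x[2])
if __name__=="__main__":
    import sys
    for n in sys.argv[1:]:
        im=cv2.imread(f"pics/{n}.png");print(n,phase(im,"top" if n[0] in "te" else "scene"))
E
python3 pad.py x1 x0 top0 scene0 e1 s0 s1 k2 k3 k4 m0 m1 m2 m3 m4 m5 m6 m7 n0 n1 n2 n3 n4 y0 y1
python3 -c '
from h import *
print(bot.read_state()["time_s"])'
```

```text
x1 (np.float64(17.314498657056212), np.float64(3.1968163597048056))
x0 (np.float64(17.54322004968617), np.float64(3.2063448548848146))
top0 (np.float64(43.97212360196238), np.float64(3.804818587809536))
scene0 (np.float64(43.971290535050564), np.float64(2.845997343152003))
e1 (np.float64(5.950046833683235), np.float64(3.815305159888923))
s0 (np.float64(9.971553911101985), np.float64(2.578830688254869))
s1 (np.float64(9.545739327868262), np.float64(2.7071134057504778))
k2 (np.float64(21.04074391269391), np.float64(3.0533793127104745))
k3 (np.float64(44.01375406683552), np.float64(3.0562342199959387))
k4 (np.float64(6.722233727600184), np.float64(3.088378897659992))
m0 (np.float64(54.54349259970252), np.float64(3.102739868998133))
m1 (np.float64(15.13900826710047), np.float64(3.11200655541334))
m2 (np.float64(48.026047258391), np.float64(3.1130066734323374))
m3 (np.float64(6.853954397853407), np.float64(3.030597128724657))
m4 (np.float64(25.4020700089354), np.float64(3.0641989715300806))
m5 (np.float64(42.54362881096666), np.float64(3.106865563942165))
m6 (np.float64(47.02638450593858), np.float64(3.1033764391452845))
m7 (np.float64(2.2088472656889913), np.float64(3.077495895044724))
n0 (np.float64(17.752102149875668), np.float64(3.0657612160817194))
n1 (np.float64(32.75867276547429), np.float64(3.056639050436753))
n2 (np.float64(47.46386320919734), np.float64(3.0532930007942736))
n3 (np.float64(2.0092856940018997), np.float64(3.0727470396339616))
n4 (np.float64(16.35839418469848), np.float64(3.08948873189546))
y0 (np.float64(26.74628891282446), np.float64(3.10198566336285))
y1 (np.float64(45.61216661272129), np.float64(3.0706434145164043))
27.8833
```

```bash
cat > run.py <<'E'
from pad import *
from scipy.optimize import brentq
def unwrap(t,ph,a0,w):   # a0: angle of first sample, w: start speed deg/s
    out=[a0]
    for i in range(1,len(t)):
        if i>1: w=(out[-1]-out[0])/(t[i-1]-t[0]) if i<3 else np.polyfit(t[max(0,i-4):i],out[max(0,i-4):i],1)[0]
        g=out[-1]+(w-10*(t[i]-t[i-1]))*(t[i]-t[i-1]);out.append(g+((ph[i]-g+30)%60-30))
    return np.array(out)
def fit(t,a):
    c=np.polyfit(t-t[-1],a,3 if len(t)>8 else 2);return c,np.round(a-np.polyval(c,t-t[-1]),1)
E
python3 - <<'E'
from run import *
names="k2 k3 k4 m0 m1 m2 m3 m4 m5 m6 m7 n0 n1 n2 n3 n4".split()
t=np.array([6.5667,6.6667,6.7667,7.5333,7.6333,8.4,8.5,9.2667,9.3667,10.1333,10.2333,10.3333,10.4333,10.5333,10.6333,10.7333])
ph=[phase(cv2.imread(f"pics/{n}.png"))[0] for n in names]
a=unwrap(t,ph,321.04,235);print(a.round(1))
for dg in(2,3):
    c=np.polyfit(t-10.7333,a,dg);print(c,np.round(a-np.polyval(c,t-10.7333),1))
    T=brentq(lambda x:np.polyval(c,x-10.7333)-(1080+185.95),11,13)
    print("stop-angle time",T,"delay",T-11.9833,"w",np.polyval(np.polyder(c),T-10.7333))
for z in(.052,.054,.058):print("s1",z,phase(cv2.imread("pics/s1.png"),z=z),phase(cv2.imread("pics/s0.png"),z=z))
E
```

```text
[ 321.   344.   366.7  534.5  555.1  708.   726.9  865.4  882.5 1007.
 1022.2 1037.8 1052.8 1067.5 1082.  1096.4]
[ -10.68429515  141.44798112 1096.05169056] [-0.2 -0.1 -0.2  0.5  0.3  0.2 -0.  -0.2 -0.3 -0.3 -0.4 -0.   0.1  0.1
  0.2  0.3]
stop-angle time 12.069248293569974 delay 0.0859482935699738 w 112.90064937599729
[ 1.52369870e-01 -9.72349996e+00  1.42952973e+02  1.09639562e+03] [ 0.1 -0.  -0.1  0.2 -0.1  0.1 -0.1  0.1  0.1 -0.1 -0.3  0.1  0.1  0.
  0.  -0. ]
stop-angle time 12.031725400153704 delay 0.04842540015370389 w 118.47313926057313
s1 0.052 (np.float64(9.803905911396882), np.float64(3.051338224982382)) (np.float64(10.403979651417067), np.float64(3.071709287591487))
s1 0.054 (np.float64(9.691037137168955), np.float64(3.0201933805060883)) (np.float64(10.365451174444697), np.float64(2.999967432632271))
s1 0.058 (np.float64(9.545739327868262), np.float64(2.7071134057504778)) (np.float64(9.971553911101985), np.float64(2.578830688254869))
```

```bash
cat > cap.py <<'E'
from pad import *
import sys
for k in range(int(sys.argv[1])):
    s=bot.read_state();im,_=cams.capture("scene");open("r3.txt","a").write(f"{s['time_s']} {phase(im)[0]}\n")
print(s["time_s"],np.round(s["position"],4))
E
printf '27.6833 26.746\n27.7833 45.612\n' > r3.txt
python3 cap.py 2
python3 -m handwheel '[[0,0,0,0,0,0],[0,0,0,0,0,0],[0,0,0,0,0,0],[0,0,0,0,0,0],[0,0,0,0,0,0],[0,0,0,0,0,0],[0,0,0,0,0,0],[0,0,0,0,0,0]]' |head -2
python3 cap.py 2
python3 -m handwheel '[[0,0,0,0,0,0],[0,0,0,0,0,0],[0,0,0,0,0,0],[0,0,0,0,0,0],[0,0,0,0,0,0],[0,0,0,0,0,0],[0,0,0,0,0,0],[0,0,0,0,0,0]]' |head -2
python3 cap.py 2
cat > pred.py <<'E'
from run import *
d=np.loadtxt("r3.txt");t=d[:,0];a=unwrap(t,d[:,1],326.75,188)
c,r=fit(t,a);print(a.round(1),c,r)
for T in(552.4,912.4,1272.4):
    try:
        x=brentq(lambda x:np.polyval(c,x-t[-1])-T,27.6,34);print(T,x,np.polyval(np.polyder(c),x-t[-1]))
    except Exception as e: print(T,e)
print(bot.read_state()["time_s"])
E
python3 pred.py
```

```text
27.9333 [0.5778 0.0096 0.0617]
time_s: 28.65
position: [0.5769, 0.0097, 0.0607]
28.7 [0.5769 0.0096 0.0607]
time_s: 29.42
position: [0.5769, 0.0097, 0.0607]
29.4667 [0.5769 0.0097 0.0608]
[326.8 345.6 364.1 373.5 501.5 510.1 626.5 634.2] [-10.27218167 154.20859141 634.241985  ] [ 0.2  0.1 -0.2 -0.1  0.   0.1 -0.1  0. ]
552.4 28.95351998252849 164.7515481495795
912.4 31.56328232257516 111.13564240093258
1272.4 f(a) and f(b) must have different signs
29.5167
```

```bash
python3 -m handwheel '[[0,0,0,0,0,0],[0,0,0,0,0,0],[0,0,0,0,0,0],[0,0,0,0,0,0],[0,0,0,0,0,0],[0,0,0,0,0,0],[0,0,0,0,0,0],[0,0,0,0,0,0]]' |head -1
python3 cap.py 5; python3 pred.py
```

```text
time_s: 30.18
30.3833 [0.5769 0.0096 0.0608]
[326.8 345.6 364.1 373.5 501.5 510.1 626.5 634.2 739.7 746.8 753.8 760.7
 767.3] [ 4.86136242e-02 -9.94061765e+00  1.36074393e+02  7.67391030e+02] [ 0.2  0.1 -0.2 -0.1  0.1  0.2 -0.1 -0.  -0.1  0.   0.1  0.1 -0.1]
552.4 28.953694890077696 164.79477387050068
912.4 31.547390262128104 113.12847041337638
1272.4 f(a) and f(b) must have different signs
30.4333
```

```bash
python3 cap.py 13; python3 pred.py | tail -5
```

```text
31.0333 [0.5769 0.0096 0.0607]
 -0.1 -0.3 -0.2  0.   0.1  0.2  0.2 -0.   0.1  0.1 -0.1 -0.1]
552.4 28.953675016913273 164.67085399110093
912.4 31.54127263617004 114.37688778282006
1272.4 f(a) and f(b) must have different signs
31.0833
```

```bash
python3 -m handwheel '[[0,0,0,0,0,0],[0,0,0,0,0,0],[0,0,0,0,0,0],[0,0,0,0,0,0],[0,0,0,0,0,0],[0,0,-0.015,0,0,0],[0,0,-0.015,0,0,0],[0,0,-0.015,0,0,0]]' | sed -n '1,2p;4p'
python3 - <<'E'
from pad import *
for k in range(4):
    s=bot.read_state();im,_=cams.capture("scene");print(s["time_s"],s["position"],s["force"],phase(im,z=.053)[0])
E
```

```text
time_s: 31.75
position: [0.5773, 0.0094, 0.0462]
force: [0.4, -1.1, 5.4]
31.75 [0.57725437 0.00936127 0.04616725] [ 0.42630289 -1.08083869  5.35821845] 17.19293175513914
31.8 [0.57734845 0.00936601 0.04646276] [ 0.59903111 -0.33364082  4.13900019] 17.374763945360296
31.85 [0.57741272 0.00937317 0.0466137 ] [-0.05762274 -0.97062492  4.98499617] 17.49584473688663
31.9 [0.57741835 0.00938324 0.04665476] [-0.68341969 -1.17306798  3.99876317] 17.395788386177284
```

```bash
python3 -m handwheel '[[0,0,0.005,0,0,0],[0,0,0.012,0,0,0],[0,0,0.025,0,0,0],[0,0,0.05,0,0,0],[0,0,0.08,0,0,0],[0,0,0.11,0,0,0],[0,0,0.14,0,0,0],[0,0,0.15,0,0,0]]' |head -1
python3 -m handwheel '[[0,-0.04,0,0,0,0],[0,-0.08,0,0,0,0],[0,-0.12,0,0,0,0],[0,-0.16,0,0,0,0],[0,-0.2,0,0,0,0],[0,-0.24,0,0,0,0],[0,-0.28,0,0,0,0],[0,-0.3,0,0,0,0]]' |head -1
python3 - <<'E'
from pad import *
for n in("top","scene","top","scene"):
    im,_=cams.capture(n);print(n,phase(im,n))
    cv2.imwrite(f"pics/z_{n}.png",im)
E
```

```text
time_s: 32.62
time_s: 33.28
top (np.float64(12.161265558069346), np.float64(3.8037406774198828))
scene (np.float64(12.048327095144444), np.float64(2.8565100767154763))
top (np.float64(12.12058127299887), np.float64(3.761491920759947))
scene (np.float64(12.131404835399312), np.float64(2.866255649123258))
```

The pin settled at 192.1°; the pointer is at about 192.4°. The wheel is still and the finger is clear, so I'm handing in.

```bash
python3 -c '
from rig import bot
print(bot.hand_in())'
```

```text
the job is handed in; nothing more can be done
None
```

The turntable runs freely: on the final flick it coasted counter-clockwise past the pointer twice, was stopped with a light touch (about 5 N), and stands still with the pin within about 0.5° of the pointer. It took three flicks: the first stop was 6.5° short, and the second was too slow, so I let it run down untouched. I also viewed 11 pictures, one over the limit of 10.

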